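# Set out the drilling kit on its outline tiles

### The arm

A 6-joint arm with a two-finger parallel gripper is mounted at the origin on a cart in front of the work surface, level with it; the furniture and walls round the work are solid. World frame = base frame: x ahead of the robot, y to its left, z up, the work surface at z = 0. Lengths are in m, angles in rad, forces in N, time in s.
With the tool pointing down it reaches from about 0.375 to 0.9 m from the base axis. Payload 3.1 kg.
Tool frame: the origin (TCP) lies between the finger pads; the fingertips stand 22 mm ahead of it and the grasp point (between the pads) lies 3 mm ahead of it; z points along the fingers, y is the line along which they close (so a half turn about z gives the same grasp; the last joint's range is limited). The gripper opens to 87 mm and grips with 3 to 60 N. Pads are 19 mm wide; open, the fingers measure 117 mm over their backs; the gripper's body (75 mm by 190 mm) begins 51 mm behind the grasp point.
Start: joints at [1.014, 0.527, 1.433, -0, 1.181, -0.178], TCP at [0.231, 0.581, 0.245] pointing down, gripper open.
Joint ranges: [-3.08, 3.08], [-0.75, 2.2], [0.22, 2.44], [-1.43, 4.57], [0, 2.65], [-2.85, 2.85]. Speed limits (rad/s): [2.79, 2.79, 3.14, 3.14, 3.14, 3.14].

### API

Orientations are given as a unit quaternion [x, y, z, w].
In Python, from rig import robot gives the robot as it stands.
- The arm moves only by the tool move_arm, never from a script. Its argument "series" is text: rows parted by semicolons, each of 6 numbers parted by spaces: the shift along the tool's x, y, z in mm, then the turn, a rotation vector about the tool's x, y, z in degrees. In form: dx dy dz ax ay az; .... A call has 1 to 8 rows; each row is the pose to reach, as a shift and turn from the pose commanded when the call began, along the tool's axes at that moment; what a row does not reach only later rows make up. A row lasts 1/12 s, in which the tool goes at most 41.7 mm and 7.16 degrees, less where a joint would pass 70% of its speed; a pose out of reach is approached as far as the arm can. A call with a gripper value outside its range is refused whole. "jaw" is the opening, from 0 (shut) to 1 (fully open), set as the call begins (left out, the last holds). The fingers move at their own pace and stop on an object; "newtons" is the grip in N (left out, the last holds). Time passes only in rows, so rows that repeat a pose let the fingers close. It gives the time, the measured TCP pose, the force, the opening and the grip force at its end, in the units of the state.
- robot.get_obs(): the state, without advancing time (a new reading comes with each control period).
- robot.camera(name): name is "side" or "top"; returns a dict with "img" (480x640x3 uint8, red, green, blue), "mtx" (3x3 intrinsics, pixels), "world_to_cam" (4x4, takes a point from world to camera coordinates). Camera axes: x right, y down, z forward; pixel columns grow to the right and rows downward; lengths in m; the calibration is good to about 2 mm. A picture is of the moment at which its call begins. There is no depth.
- robot.hand_in(): hands the job in; it is judged then, once.
Trained networks look in a picture, given as the dict that the camera call returned (one of the last four; its "shot" number tells which), for a name from the list of things; names that differ only in an ending like _2 or _b are one class to them, and where a whole thing is asked for, a point or a joint stands for the part that bears it (a point fixed in the world has none). Each returns a list of dicts, best first, with "p" (0 to 1); they miss things now and then, are a little off and sometimes report something else, mostly with a low value. They report only what shows in the picture. A call takes as long as a camera call.
- robot.search_frame(picture, thing): "xyz" ([x, y, z] in m, in world coordinates, good to about 4 mm: the middle of the surface that is visible of it).
- robot.tip_of(picture, thing): "xyz" ([x, y, z] in m, in world coordinates, good to about 4 mm: a listed point, or the origin of a listed thing).
The state is a dict: "time": time; "q": joint angles; "joint_velocities": joint speeds; "joint_torque": joint torques, N m; "position": TCP position; "tool_rot": TCP orientation; "ft_force": force on the tool from outside, world axes, zero at the start; "moment": the same for the moment, N m; "grip_width": finger opening in m; "grip_force": force on a finger pad.
Only numpy, scipy, OpenCV 4.12 (cv2) and the standard library are available. Lean on these libraries where they do the work, as an engineer would, in place of code of your own. Each camera call takes 0.05 s, during which the arm holds its last target. There are 200 camera calls.

### The job

Set out the kit for the next drilling job: lay the chuck key, the blue tape roll, the dark wooden block and the yellow tape measure that stand among the black tiles each squarely on the tile that shows its outline, matching the painted shape and pointing the same way as it, the tape measure standing upright as it is now. Let go of everything and leave it at rest.

Things in the scene. Friction and masses are not known exactly. Their poses are not given: they have to be found in the camera images.
- chuck_key: Grey steel chuck key lying flat, T-shaped, 48 x 74 x 16 mm. Origin on the bench under its centre; its shank (9 mm thick, its top about 9 to 13 mm up) runs along its y through the origin, clear to grip from y = -15 to +20 mm; cross bar (48 mm along x) at y = +32 mm, round nose (15 mm) at y = -30 mm. To match the outline its x, y and yaw equal those of key_tile.
- key_bar (a point): Middle of the chuck key's cross bar, 32 mm along the key's +y from its origin, 5 mm up.
- blue_tape: Roll of blue electrical tape lying flat, a ring of outer diameter 63 mm, hole about 35 mm, 19 mm high. Origin under its centre. Its yaw does not matter.
- dark_block: Dark red-brown wooden block, 22 (x) x 60 (y) x 22 mm (z). Origin at the centre of its underside. Either way round will do. (A paler, wider block lying near is not part of the kit.)
- tape_measure: Yellow and black tape measure standing upright, 66 mm high. Its body is 34 mm wide in x with flat sides and reaches from y = -29 to +41 mm; a small hook juts out low down to y = -42 mm. Origin on the bench under it, 6 mm from the body's middle (which is at y = +6 mm). To match the outline its x, y and yaw equal those of measure_tile. It is the one among the black tiles.
- measure_hook (a point): The tape measure's hook end, 38 mm along its -y from its origin, 4 mm up.
- key_tile: Fixed rubber tile 84 x 104 x 4 mm, near-black, steel screw heads at its corners; origin at the centre of its underside, its top at z = +4 mm, its long side along its y. Painted on it: a light grey T, the outline of the chuck key, cross bar at y = +32 mm.
- tape_tile: Fixed rubber tile 84 x 104 x 4 mm, near-black, steel screw heads at its corners; origin at the centre of its underside, its top at z = +4 mm, its long side along its y. Painted on it: a blue ring of 65 mm round the origin, the outline of the tape roll.
- block_tile: Fixed rubber tile 84 x 104 x 4 mm, near-black, steel screw heads at its corners; origin at the centre of its underside, its top at z = +4 mm, its long side along its y. Painted on it: a brown rectangle 24 x 62 mm, centred, long along y, the outline of the dark block.
- measure_tile: Fixed rubber tile 84 x 104 x 4 mm, near-black, steel screw heads at its corners; origin at the centre of its underside, its top at z = +4 mm, its long side along its y. Painted on it: a yellow rectangle 36 x 72 mm centred at y = +6 mm with a small tab at y = -36 mm for the hook, the outline of the tape measure.

How it is judged:
At the end, for the whole second after the job is handed in: Each of the four things rests level on its own tile, its origin within 12 mm of the tile's in plan; key, block and tape measure in line with the outline within 0.22 rad; the key's bar and the measure's hook at the ends where they are painted; all at rest (horizontal distance between chuck_key and key_tile below 0.012 m and z of chuck_key in the frame of key_tile below 0.009 m and angle between each of chuck_key, blue_tape, dark_block, tape_measure's own z axis and vertical below 0.15 rad and linear speed of each of chuck_key, blue_tape, dark_block, tape_measure below 0.02 m/s and angle between the y axis of chuck_key and the y axis of key_tile, either way round below 0.22 rad and horizontal distance between blue_tape and tape_tile below 0.012 m and z of blue_tape in the frame of tape_tile below 0.009 m and horizontal distance between dark_block and block_tile below 0.012 m and z of dark_block in the frame of block_tile below 0.009 m and angle between the y axis of dark_block and the y axis of block_tile, either way round below 0.22 rad and horizontal distance between tape_measure and measure_tile below 0.012 m and z of tape_measure in the frame of measure_tile below 0.009 m and angle between the y axis of tape_measure and the y axis of measure_tile, either way round below 0.22 rad and y of key_bar in the frame of key_tile above 0.015 m and y of measure_hook in the frame of measure_tile below -0.015 m); the robot touches nothing.
It also fails if it takes over 102 s, if anything falls off the work surface, if the arm or the gripper's body presses on something with over 40 N, if the wrist force passes 120 N, or if a joint passes its speed limit or range.

## Working session

There is one attempt and no reset: what is moved stays moved. The work goes in short steps, Python scripts to look and compute and a tool call to move; the robot and the scene stay as the last step left them, time stands still between calls to the robot, and variables do not carry over. Pictures are saved under pics/ and viewed, at most 14 in all, crops included, and the job is handed in when it is done.

Besides the shell and the picture viewer there is one more tool, called after "Emit:" as name(argument=value, ...), one argument or row to a line, values as JSON. move_arm: Moves the arm, as the interface text tells. Its arguments: {"type":"object","properties":{"series":{"type":"string"},"jaw":{"type":"number"},"newtons":{"type":"number"}},"required":["series"]}

```bash
mkdir -p pics; ls
python3 - <<'E'
from rig import robot
import cv2,numpy as np
o=robot.get_obs();print(o['time'],o['position'],o['tool_rot'])
for n in('top','side'):
    p=robot.camera(n);cv2.imwrite(f'pics/{n}0.png',p['img'][:,:,::-1])
    print(n,p['mtx'].round(1).tolist(),np.round(p['world_to_cam'],3).tolist())
    for t in 'chuck_key key_bar blue_tape dark_block tape_measure measure_hook key_tile tape_tile block_tile measure_tile'.split():
        r=robot.tip_of(p,t)
        print(t,[(np.round(d['xyz'],3).tolist(),round(d['p'],2)) for d in r[:3]])
E
```

```text
pics
0.0 [0.23075918 0.58012381 0.24359493] [ 1.88288178e-01  9.82113255e-01 -9.85056934e-04 -3.83313714e-04]
top [[508.7, 0.0, 324.1], [0.0, 508.7, 246.6], [0.0, 0.0, 1.0]] [[-0.001, -1.0, -0.003, -0.175], [-0.981, 0.001, -0.194, 0.471], [0.194, 0.002, -0.981, 0.814], [0.0, 0.0, 0.0, 1.0]]
chuck_key [([0.436, -0.283, -0.007], 0.69)]
key_bar [([0.444, -0.314, 0.006], 0.83), ([0.566, -0.069, 0.001], 0.65)]
blue_tape [([0.43, -0.067, 0.0], 0.97)]
dark_block [([0.565, -0.071, 0.002], 0.84)]
tape_measure [([0.437, -0.171, 0.0], 0.56)]
measure_hook [([0.459, -0.141, 0.002], 0.96), ([0.563, -0.069, 0.0], 0.17)]
key_tile [([0.565, -0.395, 0.003], 0.57)]
tape_tile [([0.438, -0.399, 0.003], 0.77)]
block_tile [([0.563, -0.176, 0.004], 0.86)]
measure_tile [([0.418, 0.04, -0.001], 0.88)]
side [[524.1, 0.0, 311.1], [0.0, 524.1, 236.3], [0.0, 0.0, 1.0]] [[-1.0, -0.018, -0.02, 0.485], [0.004, 0.626, -0.78, 0.127], [0.026, -0.779, -0.626, 0.734], [0.0, 0.0, 0.0, 1.0]]
chuck_key [([0.437, -0.28, -0.001], 0.73)]
key_bar []
blue_tape [([0.431, -0.067, -0.0], 0.88)]
dark_block [([0.56, -0.068, 0.002], 0.79), ([0.418, 0.041, 0.005], 0.6)]
tape_measure [([0.442, -0.168, -0.004], 0.6), ([0.458, -0.138, 0.004], 0.29)]
measure_hook [([0.459, -0.137, 0.004], 0.81)]
key_tile [([0.562, -0.392, 0.002], 0.77), ([0.56, -0.068, 0.003], 0.58)]
tape_tile [([0.445, -0.402, -0.003], 0.89), ([0.435, -0.284, -0.001], 0.74)]
block_tile []
measure_tile []
```

View pics/top0.png

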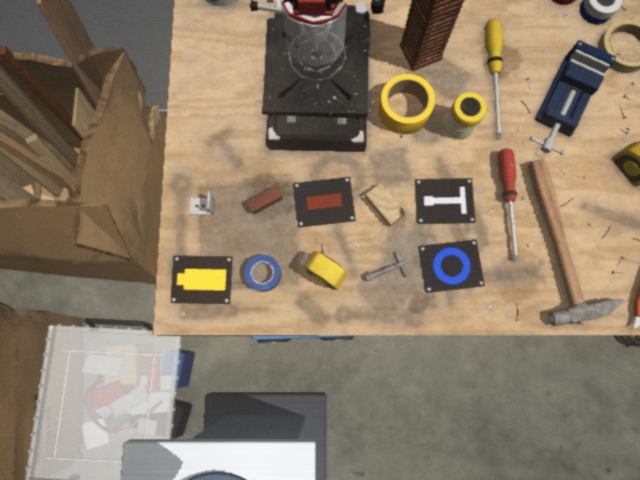

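View pics/side0.png

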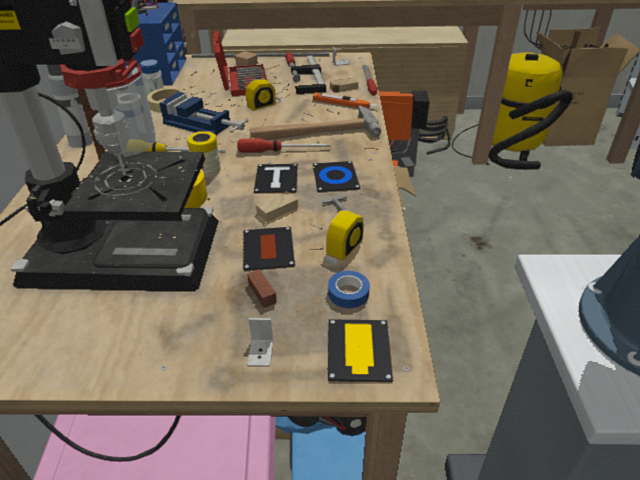

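Top view: kit lies in rows at v≈200 (block 265,198; block tile 323,202; key tile 445,200) and v≈270 (measure tile 202,280; tape 262,273; measure 325,270; key 388,267; tape tile 452,265). The hook end of the measure is towards image-left. Next I segment.

```bash
cat > h.py <<'E'
import cv2,numpy as np
from scipy.optimize import minimize
def proj(p,X):
    X=np.atleast_2d(X);T=np.array(p['world_to_cam']);c=X@T[:3,:3].T+T[:3,3]
    u=c@np.array(p['mtx']).T;return u[:,:2]/u[:,2:]
def unproj(p,uv,z):
    T=np.array(p['world_to_cam']);R=T[:3,:3];C=-R.T@T[:3,3]
    uv=np.atleast_2d(np.float64(uv));d=np.c_[uv,np.ones(len(uv))]@np.linalg.inv(p['mtx']).T@R
    return (C+d*((z-C[2])/d[:,2])[:,None])[:,:2]
def grab(p,xyz,r,h,it=6):
    """grabCut mask of a thing around xyz, radius r, height h (x3 upscaled)"""
    a=np.linspace(0,6.28,12);P=np.array([[xyz[0]+r*np.cos(t),xyz[1]+r*np.sin(t),z] for t in a for z in(0,h)])
    uv=proj(p,P);x0,y0=np.floor(uv.min(0)).astype(int);x1,y1=np.ceil(uv.max(0)).astype(int)
    m=8;im=p['img'][y0-m:y1+m,x0-m:x1+m,::-1].copy();im=cv2.resize(im,None,fx=3,fy=3,interpolation=cv2.INTER_CUBIC)
    M=np.full(im.shape[:2],2,np.uint8);hull=cv2.convexHull(np.float32((uv-[x0-m,y0-m])*3)).astype(np.int32)
    M[:]=0;cv2.fillConvexPoly(M,hull,3)
    b,f=np.zeros((1,65)),np.zeros((1,65))
    cv2.grabCut(im,M,None,b,f,it,cv2.GC_INIT_WITH_MASK)
    return im,((M==1)|(M==3)),np.array([x0-m,y0-m])
def Rz(t):return np.array([[np.cos(t),-np.sin(t),0],[np.sin(t),np.cos(t),0],[0,0,1]])
E
cat > m.py <<'E'
from rig import robot
from h import *
import pickle
P={n:robot.camera(n) for n in('top','side')}
pickle.dump(P,open('P0.pkl','wb'))
S={'dark_block':((.563,-.069),.040,.022),'tape_measure':((.437,-.170),.052,.066),'chuck_key':((.437,-.282),.045,.016),'blue_tape':((.431,-.067),.04,.019),
'key_tile':((.563,-.394),.075,.004),'tape_tile':((.441,-.4),.075,.004),'block_tile':((.563,-.176),.075,.004),'measure_tile':((.418,.041),.075,.004)}
rows=[]
for n in P:
    r=[]
    for k,(c,rad,h) in S.items():
        im,M,o=grab(P[n],c,rad,h)
        v=im.copy();cs,_=cv2.findContours(M.astype(np.uint8),0,1);cv2.drawContours(v,cs,-1,(0,255,0),1)
        r.append(cv2.resize(v,(200,150)))
    rows+=[np.hstack(r[:4]),np.hstack(r[4:])]
cv2.imwrite('pics/seg.png',np.vstack(rows))
E
python3 m.py
```

```text
(no output)
```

View pics/seg.png

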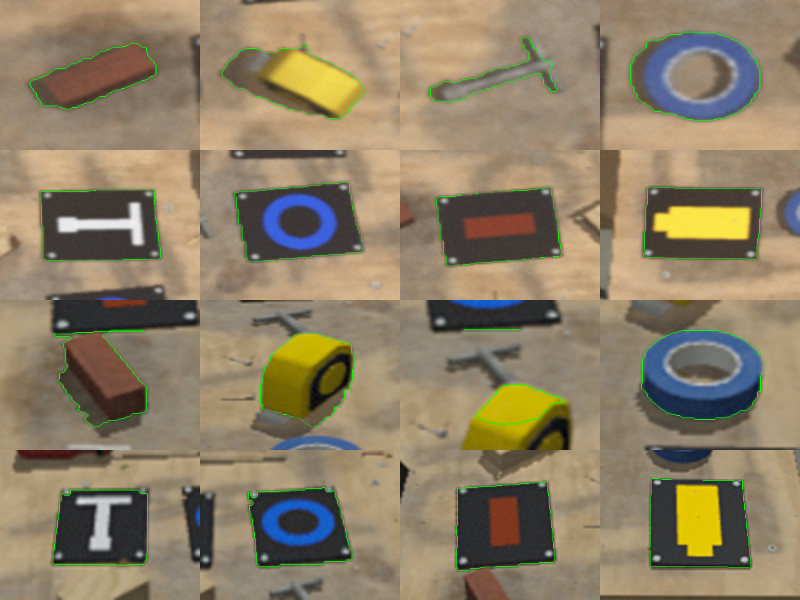

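Tile outlines segment cleanly; object masks take in shadow, so I use colour masks and silhouette fits for those.

```bash
cat >> h.py <<'E'
COL={'dark_block':lambda H,S,V:((H<9)|(H>172))&(S>70),
 'tape_measure':lambda H,S,V:(H>20)&(H<34)&(S>150),
 'blue_tape':lambda H,S,V:(H>95)&(H<125)&(S>70),
 'chuck_key':lambda H,S,V:(S<45)}
def cmask(p,k,c,r,h):
    im,_,o=grab(p,c,r,h,1)
    hsv=cv2.cvtColor(im,cv2.COLOR_BGR2HSV);M=COL[k](*[hsv[...,i].astype(int) for i in range(3)]).astype(np.uint8)
    a=np.linspace(0,6.28,12);Q=np.array([[c[0]+r*np.cos(t),c[1]+r*np.sin(t),z] for t in a for z in(0,h)])
    L=np.zeros_like(M);cv2.fillConvexPoly(L,cv2.convexHull(np.float32((proj(p,Q)-o)*3)).astype(np.int32),1);M&=L
    n,l,s,_=cv2.connectedComponentsWithStats(M);
    if n>1 and k!='chuck_key': M=(l==1+s[1:,4].argmax()).astype(np.uint8)
    if k=='chuck_key':M=np.isin(l,1+np.where(s[1:,4]>60)[0]).astype(np.uint8)
    elif k!='tape_measure':
        cs,_=cv2.findContours(M,0,1);cv2.drawContours(M,cs,-1,1,-1)
    return im,M,o
def box(a,b,h,y0=0,r=0):
    return [np.array([[x,y+y0,z] for x in(-a,a) for y in(-b,b) for z in h])]
def cyl(r,h):
    t=np.linspace(0,6.28,40);return [np.array([[r*np.cos(s),r*np.sin(s),z] for s in t for z in h])]
MOD={'dark_block':box(.011,.03,(0,.022)),'blue_tape':cyl(.0315,(0,.019)),
 'chuck_key':[np.array([[x,y,z] for x in(-.0045,.0045) for y in(-.03,.032) for z in(.004,.011)]),
   np.array([[x,y,.007] for x in(-.024,.024) for y in(.028,.036)]),cyl(.0075,(.001,.013))[0]+[0,-.0295,0]],
 'tape_measure':[np.array([[x,y,z] for x in(-.017,.017) for y,z in((-.029,.0),(.041,.0),(.041,.045),(.036,.058),(.02,.066),(-.01,.066),(-.029,.048))])]}
def render(p,o,sh,k,q):
    M=np.zeros(sh,np.uint8)
    for pts in MOD[k]:
        X=pts@Rz(q[2]).T+[q[0],q[1],q[3] if len(q)>3 else 0]
        cv2.fillConvexPoly(M,np.round(cv2.convexHull(np.float32((proj(p,X)-o)*3+1))*8).astype(np.int32),1,shift=3)
    return M
def fit(pics,k,q0,rad,h,masks=None):
    D=[(p,)+(cmask(p,k,q0[:2],rad,h)) for p in pics]
    def f(s):
        q=np.array(q0)+np.array(s)*np.array([.004,.004,.1,.004])[:len(q0)]
        c=0
        for p,im,M,o in D:
            R=render(p,o,M.shape,k,q);c+=1-(R&M).sum()/max(1,(R|M).sum())
        return c/len(D)
    n=len(q0);S=np.vstack([np.zeros(n),np.eye(n)*1.5])-.3
    r=minimize(f,np.zeros(n),method='Nelder-Mead',options=dict(initial_simplex=S,maxiter=400,xatol=.01,fatol=1e-5))
    q=np.array(q0)+r.x*np.array([.004,.004,.1,.004])[:n]
    vis=[]
    for p,im,M,o in D:
        v=im.copy()
        for m,c in((M,(0,255,0)),(render(p,o,M.shape,k,q),(255,0,255))):
            cs,_=cv2.findContours(m,0,1);cv2.drawContours(v,cs,-1,c,1)
        vis.append(cv2.resize(v,(200,200)))
    return q,r.fun,vis
def tile(p,c):
    im,M,o=grab(p,c,.075,.004);cs,_=cv2.findContours(M.astype(np.uint8),0,1);c_=max(cs,key=cv2.contourArea)
    w=unproj(p,(c_[:,0]-1)/3+o,.004)
    (x,y),(a,b),t=cv2.minAreaRect(np.float32(w*1000))
    if a>b:t+=90   # t: direction of the short side
    return x/1000,y/1000,(t+90)%180,min(a,b),max(a,b)
E
cat > m2.py <<'E'
from h import *
import pickle
P=pickle.load(open('P0.pkl','rb'))
for k,c in {'key_tile':(.563,-.394),'tape_tile':(.441,-.4),'block_tile':(.563,-.176),'measure_tile':(.418,.041)}.items():
    for n in P:print(k,n,'ydir deg',np.round(tile(P[n],c),4))
Q={'dark_block':((.563,-.069,-1.2),.048,.022),'tape_measure':((.437,-.170,2.58),.058,.066),'chuck_key':((.437,-.282,-2.9),.045,.016),'blue_tape':((.431,-.067,0),.042,.019)}
rows=[]
for k,(q0,r,h) in Q.items():
    vv=[]
    for pics in ([P['top']],[P['side']],list(P.values())):
        q,e,v=fit(pics,k,q0,r,h);print(k,np.round(q,4),round(e,3));vv+=v
    q,e,v=fit(list(P.values()),k,q0+(0.,),r,h);print(k,'with z',np.round(q,4),round(e,3))
    rows.append(np.hstack(vv[:2]+vv[2:]))
cv2.imwrite('pics/fit.png',cv2.resize(np.vstack(rows),(600,600)))
E
python3 m2.py
```

```text
key_tile top ydir deg [  0.5641  -0.3927  90.595   84.9565 105.9863]
key_tile side ydir deg [  0.5623  -0.3881  90.9172  84.0871 109.1599]
tape_tile top ydir deg [  0.4452  -0.3975  96.125   86.094  108.7478]
tape_tile side ydir deg [  0.4437  -0.3942  96.2043  85.1052 110.6871]
block_tile top ydir deg [  0.5627  -0.1741  96.4338  84.4849 107.2405]
block_tile side ydir deg [  0.5613  -0.1722  96.6381  82.8988 107.2496]
measure_tile top ydir deg [4.214000e-01 4.030000e-02 8.903620e+01 8.402860e+01 1.052461e+02]
measure_tile side ydir deg [4.205000e-01 4.220000e-02 8.849760e+01 8.364540e+01 1.061186e+02]
dark_block [ 0.5641 -0.068  -2.6678] 0.327
dark_block [ 0.5546 -0.0536 -1.5222] 0.818
dark_block [ 0.5635 -0.0686 -2.6512] 0.548
dark_block with z [ 0.5659 -0.0666 -2.5581 -0.0052] 0.549
tape_measure [ 0.4382 -0.1707  2.4724] 0.233
tape_measure [ 0.4401 -0.1739  2.9361] 0.301
tape_measure [ 0.4362 -0.1731  2.715 ] 0.293
tape_measure with z [ 0.4362 -0.1731  2.7143 -0.0032] 0.291
chuck_key [ 0.4363 -0.2812 -2.7582] 0.218
chuck_key [ 0.4362 -0.2795 -2.7853] 0.591
chuck_key [ 0.4366 -0.2814 -2.7636] 0.405
chuck_key with z [ 4.3640e-01 -2.8150e-01 -2.7566e+00 -7.0000e-04] 0.405
blue_tape [ 0.4331 -0.0663  0.0243] 0.08
blue_tape [ 0.4301 -0.0684  0.2224] 0.061
blue_tape [ 0.431  -0.0676  0.0686] 0.072
blue_tape with z [ 0.4311 -0.0677  0.0561 -0.0008] 0.071
```

View pics/fit.png

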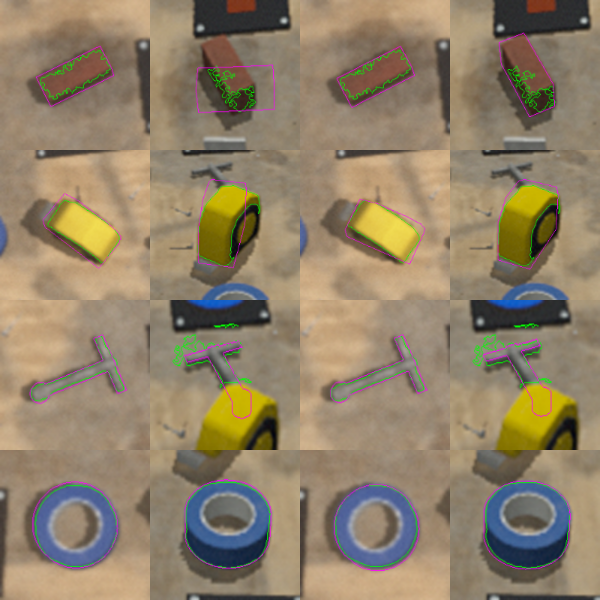

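Blue tape, key, block and measure poses fit well (measure yaw best from the top view). I start with the measure; a helper works out tool-frame shifts.

```bash
cat > go.py <<'E'
import sys,numpy as np
from rig import robot
from scipy.spatial.transform import Rotation as R
# go.py x y z closing_deg [exact] : shift+turn for tool pointing down at this pose
x,y,z,c=map(float,sys.argv[1:5]);o=robot.get_obs()
T=R.from_quat(o['tool_rot']);p=np.array(o['position'])
if len(sys.argv)<6:
    ref=np.degrees(np.arctan2(y,x))+10; c=ref+(c-ref+90)%180-90
c=np.radians(c);Y=np.array([np.cos(c),np.sin(c),0]);Z=np.array([0,0,-1]);X=np.cross(Y,Z)
D=R.from_matrix(np.c_[X,Y,Z])
s=T.inv().apply(np.array([x,y,z])-p)*1000;w=(T.inv()*D).as_rotvec(degrees=True)
cy=T.as_matrix()[:,1]
print('t',o['time'],'pos',p.round(4),'closing',np.degrees(np.arctan2(cy[1],cy[0])).round(1),'q6',round(o['q'][5],2),'w',round(o['grip_width'],4))
print('SHIFT',s.round(1),'TURN',w.round(1))
E
python3 go.py .434 -.175 .2 144.4
```

```text
t 1.2 pos [0.2311 0.5807 0.2445] closing 68.3 q6 -0.18 w 0.0869
SHIFT [-468.  -627.1   44.6] TURN [ -0.    0.  103.9]
```

Emit:
move_arm(
  series="-468 -627 45 0 0 104; -468 -627 45 0 0 104; -468 -627 45 0 0 104; -468 -627 45 0 0 104; -468 -627 45 0 0 104; -468 -627 45 0 0 104; -468 -627 45 0 0 104; -468 -627 45 0 0 104",
  jaw=1,
)

```text
time: 1.87
position: [0.3176, 0.2577, 0.2257]
tool_rot: [0.638, 0.77, 0.001, 0.0]
ft_force: [1.0, -0.6, 0.1]
grip_width: 0.0868
grip_force: 0.0
```

```bash
python3 go.py .434 -.175 .2 144.4
```

```text
t 1.8667 pos [0.3176 0.2577 0.2257] closing 10.7 q6 0.22 w 0.0868
SHIFT [-446.8   34.    25.6] TURN [ 0.1 -0.  46.3]
```

Emit:
move_arm(
  series="-447 34 26 0 0 46; -447 34 26 0 0 46; -447 34 26 0 0 46; -447 34 26 0 0 46; -447 34 26 0 0 46; -447 34 26 0 0 46; -447 34 26 0 0 46; -447 34 26 0 0 46",
)

```text
time: 2.53
position: [0.4059, -0.0639, 0.2063]
tool_rot: [0.888, 0.461, 0.0, 0.0]
ft_force: [0.9, 0.1, 0.1]
grip_width: 0.0869
grip_force: 0.0
```

```bash
python3 go.py .434 -.175 .12 144.4
```

```text
t 2.5333 pos [ 0.4059 -0.0639  0.2063] closing -35.2 q6 0.18 w 0.0869
SHIFT [-74.6  86.9  86.4] TURN [ 0.1 -0.   0.4]
```

Emit:
move_arm(
  series="-75 87 86 0 0 0; -75 87 86 0 0 0; -75 87 86 0 0 0; -75 87 86 0 0 0; -75 87 86 0 0 0; -75 87 86 0 0 0",
)

```text
time: 3.03
position: [0.4334, -0.1734, 0.1195]
tool_rot: [0.887, 0.461, -0.0, -0.001]
ft_force: [-0.1, 0.1, -0.3]
grip_width: 0.0869
grip_force: 0.0
```

```bash
python3 go.py .434 -.175 .038 144.4
```

```text
t 3.0333 pos [ 0.4334 -0.1734  0.1195] closing -35.1 q6 -0.01 w 0.0869
SHIFT [-1.   1.6 81.5] TURN [-0.1 -0.   0.5]
```

Emit:
move_arm(
  series="-1 2 27 0 0 0; -1 2 54 0 0 0; -1 2 81 0 0 0; -1 2 81 0 0 0; -1 2 81 0 0 0",
)

```text
time: 3.45
position: [0.4341, -0.1732, 0.0393]
tool_rot: [0.887, 0.462, -0.001, -0.001]
ft_force: [0.3, -0.6, 0.8]
grip_width: 0.0873
grip_force: 0.0
```

Emit:
move_arm(
  series="0 0 0 0 0 0; 0 0 0 0 0 0; 0 0 0 0 0 0; 0 0 0 0 0 0; 0 0 0 0 0 0; 0 0 0 0 0 0; 0 0 0 0 0 0; 0 0 0 0 0 0",
  jaw=0,
  newtons=20,
)

```text
time: 4.12
position: [0.4348, -0.175, 0.0392]
tool_rot: [0.887, 0.462, 0.0, 0.0]
ft_force: [-0.5, 0.3, -0.1]
grip_width: 0.0416
grip_force: 0.0
```

```bash
cat > look.py <<'E'
import sys,cv2
from rig import robot
from h import proj
n,x,y,r,f=sys.argv[1],*map(float,sys.argv[2:5]),sys.argv[5]
p=robot.camera(n);u,v=proj(p,[[x,y,.02]])[0].astype(int);r=int(r)
u0,v0=max(0,u-r),max(0,v-r)
cv2.imwrite('pics/'+f,cv2.resize(p['img'][v0:v+r,u0:u+r,::-1],None,fx=400/(2*r),fy=400/(2*r),interpolation=2))
E
python3 look.py side .434 -.175 70 grip1.png; python3 go.py .434 -.175 .038 144.4
```

```text
t 4.1667 pos [ 0.4348 -0.175   0.0391] closing -35.0 q6 -0.01 w 0.0375
SHIFT [-0.5 -0.6  1.1] TURN [-0.   0.   0.6]
```

View pics/grip1.png

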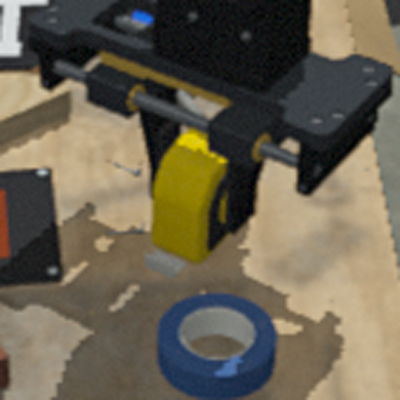

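The picture shows the yellow measure at about (190,200), upright between the two fingers, nearly closed. I keep closing, then lift.

Emit:
move_arm(
  series="0 0 0 0 0 0; 0 0 0 0 0 0; 0 0 0 0 0 0; 0 0 0 0 0 0; 0 0 0 0 0 0; 0 0 0 0 0 0",
  jaw=0,
  newtons=25,
)

```text
time: 4.67
position: [0.4346, -0.1748, 0.039]
tool_rot: [0.887, 0.462, -0.0, -0.0]
ft_force: [-0.1, 0.1, -0.3]
grip_width: 0.034
grip_force: 24.8
```

Emit:
move_arm(
  series="0 0 -20 0 0 0; 0 0 -50 0 0 0; 0 0 -80 0 0 0; 0 0 -80 0 0 0; 0 0 -80 0 0 0; 0 0 -80 0 0 0; 0 0 -80 0 0 0",
)

```text
time: 5.25
position: [0.4339, -0.1743, 0.1179]
tool_rot: [0.887, 0.462, -0.001, -0.001]
ft_force: [0.6, 0.3, -3.3]
grip_width: 0.0341
grip_force: 24.8
```

```bash
python3 - <<'E'
from rig import robot
import numpy as np
o=robot.get_obs();print(o['position'],o['grip_width'])
for n in('top','side'):
    p=robot.camera(n)
    for t in('tape_measure','measure_hook'):print(n,t,[(np.round(d['xyz'],4),round(d['p'],2)) for d in robot.tip_of(p,t)[:3]])
E
python3 look.py side .434 -.175 90 lift1.png; python3 go.py .421 .035 .12 -1
```

```text
[ 0.43388388 -0.17427312  0.11786334] 0.034116034394774085
top tape_measure [(array([ 0.4476, -0.3131,  0.0063]), 0.51)]
top measure_hook []
side tape_measure [(array([ 0.4413, -0.1728,  0.074 ]), 0.56)]
side measure_hook [(array([ 0.4575, -0.1356,  0.0783]), 0.86)]
t 5.6 pos [ 0.4346 -0.1748  0.1186] closing -35.0 q6 -0.01 w 0.0339
SHIFT [ 164.  -131.5   -1.3] TURN [ -0.1  -0.  -34. ]
```

View pics/lift1.png

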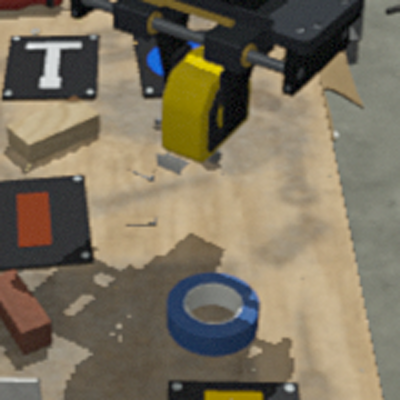

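Emit:
move_arm(
  series="164 -131 0 0 0 -34; 164 -131 0 0 0 -34; 164 -131 0 0 0 -34; 164 -131 0 0 0 -34; 164 -131 0 0 0 -34; 164 -131 0 0 0 -34; 164 -131 0 0 0 -34; 164 -131 0 0 0 -34",
)

```text
time: 6.27
position: [0.4222, 0.0347, 0.1192]
tool_rot: [0.713, 0.701, 0.0, 0.001]
ft_force: [-0.2, 0.7, -2.2]
grip_width: 0.0345
grip_force: 24.8
```

Emit:
move_arm(
  series="0 0 0 0 0 0; 0 0 0 0 0 0; 0 0 0 0 0 0",
)

```text
time: 6.52
position: [0.4221, 0.0331, 0.1191]
tool_rot: [0.714, 0.7, 0.0, 0.0]
ft_force: [0.4, -0.6, -2.4]
grip_width: 0.034
grip_force: 24.8
```

```bash
python3 - <<'E'
from rig import robot
import numpy as np
for n in('side','top'):
    p=robot.camera(n)
    for t in('tape_measure','measure_hook'):print(n,t,[(np.round(d['xyz'],4),round(d['p'],2)) for d in robot.tip_of(p,t)[:2]])
E
python3 go.py .421 .035 .044 -1
```

```text
side tape_measure [(array([0.4266, 0.0387, 0.0772]), 0.95)]
side measure_hook [(array([0.4228, 0.0753, 0.084 ]), 0.97)]
top tape_measure [(array([0.4206, 0.0391, 0.0761]), 0.77)]
top measure_hook []
t 6.8167 pos [0.4216 0.0342 0.1191] closing -1.1 q6 -0.17 w 0.0344
SHIFT [ 0.8 -0.6 75.1] TURN [-0.  -0.  -0.1]
```

Emit:
move_arm(
  series="2 -1 25 0 0 0; 2 -1 50 0 0 0; 2 -1 68 0 0 0; 2 -1 75 0 0 0; 2 -1 75 0 0 0; 2 -1 75 0 0 0; 2 -1 75 0 0 0",
)

```text
time: 7.4
position: [0.421, 0.0365, 0.0445]
tool_rot: [0.713, 0.701, 0.0, 0.0]
ft_force: [-0.5, -0.5, -2.4]
grip_width: 0.0337
grip_force: 25.0
```

```bash
python3 look.py side .421 .035 70 place1.png;python3 go.py .421 .037 .043 -1
```

```text
t 7.45 pos [0.4211 0.0365 0.0446] closing -1.0 q6 -0.16 w 0.0338
SHIFT [ 0.5 -0.1  1.6] TURN [ 0.1  0.  -0. ]
```

View pics/place1.png

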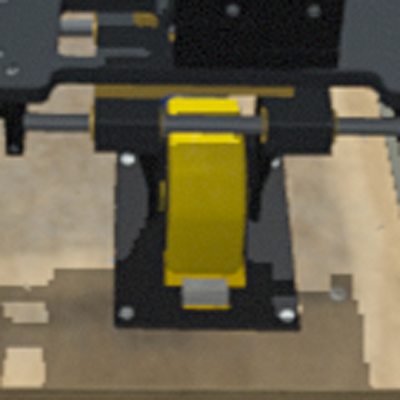

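The measure sits over its yellow outline (hook over the tab at 205,290). Lower and release.

Emit:
move_arm(
  series="0 0 1 0 0 0; 0 0 1.5 0 0 0; 0 0 1.5 0 0 0; 0 0 1.5 0 0 0",
)

```text
time: 7.78
position: [0.4207, 0.0366, 0.0428]
tool_rot: [0.713, 0.701, 0.0, 0.0]
ft_force: [-0.3, -0.1, -2.9]
grip_width: 0.0336
grip_force: 25.0
```

Emit:
move_arm(
  series="0 0 0 0 0 0; 0 0 0 0 0 0; 0 0 0 0 0 0; 0 0 0 0 0 0; 0 0 0 0 0 0; 0 0 0 0 0 0",
  jaw=1,
)

```text
time: 8.28
position: [0.4207, 0.0366, 0.0427]
tool_rot: [0.713, 0.701, 0.0, 0.0]
ft_force: [0.1, 0.1, 1.0]
grip_width: 0.0662
grip_force: 0.0
```

Emit:
move_arm(
  series="0 0 -20 0 0 0; 0 0 -50 0 0 0; 0 0 -90 0 0 0; 0 0 -120 0 0 0; 0 0 -120 0 0 0; 0 0 -120 0 0 0",
)

```text
time: 8.78
position: [0.4216, 0.0365, 0.1643]
tool_rot: [0.713, 0.701, 0.001, 0.002]
ft_force: [-0.4, -0.4, -0.4]
grip_width: 0.0865
grip_force: 0.0
```

```bash
python3 go.py .431 -.0675 .12 0
```

```text
t 8.7833 pos [0.4216 0.0365 0.1643] closing -1.0 q6 -0.16 w 0.0865
SHIFT [-103.8   10.9   44.4] TURN [ 0.3  0.  -1. ]
```

Emit:
move_arm(
  series="-104 11 44 0 0 -1; -104 11 44 0 0 -1; -104 11 44 0 0 -1; -104 11 44 0 0 -1; -104 11 44 0 0 -1; -104 11 44 0 0 -1; -104 11 44 0 0 -1",
)

```text
time: 9.37
position: [0.4288, -0.0663, 0.1183]
tool_rot: [0.707, 0.707, -0.0, -0.001]
ft_force: [0.1, 0.1, -0.1]
grip_width: 0.0869
grip_force: 0.0
```

```bash
python3 go.py .431 -.0675 .025 0; python3 look.py side .431 -.03 80 tape1.png
```

```text
t 9.3667 pos [ 0.4288 -0.0663  0.1183] closing 0.1 q6 -0.41 w 0.0869
SHIFT [-1.3  2.4 93.3] TURN [-0.1 -0.1  0.1]
```

View pics/tape1.png

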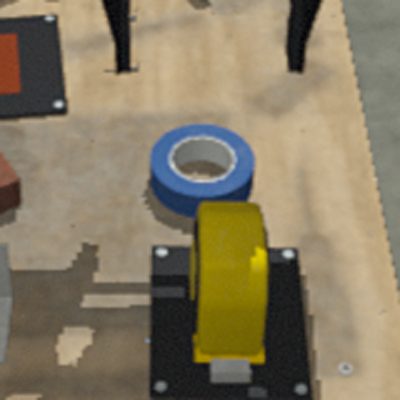

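The measure stands on its tile; the roll lies free at (200,165) below the open fingers. Descend and grip.

Emit:
move_arm(
  series="-1 2 30 0 0 0; -1 2 60 0 0 0; -1 2 85 0 0 0; -1 2 93 0 0 0; -1 2 93 0 0 0; -1 2 93 0 0 0",
)

```text
time: 9.92
position: [0.4317, -0.068, 0.026]
tool_rot: [0.707, 0.708, -0.0, -0.0]
ft_force: [0.6, 0.7, -0.9]
grip_width: 0.0868
grip_force: 0.0
```

Emit:
move_arm(
  series="0 0 0 0 0 0; 0 0 0 0 0 0; 0 0 0 0 0 0; 0 0 0 0 0 0; 0 0 0 0 0 0; 0 0 0 0 0 0; 0 0 0 0 0 0; 0 0 0 0 0 0",
  jaw=0,
  newtons=15,
)

```text
time: 10.58
position: [0.432, -0.0687, 0.0262]
tool_rot: [0.707, 0.707, 0.0, 0.0]
ft_force: [-0.5, 0.5, 6.6]
grip_width: 0.0615
grip_force: 15.1
```

Emit:
move_arm(
  series="0 0 -20 0 0 0; 0 0 -50 0 0 0; 0 0 -85 0 0 0; 0 0 -85 0 0 0; 0 0 -85 0 0 0; 0 0 -85 0 0 0",
)

```text
time: 11.08
position: [0.4315, -0.0685, 0.1105]
tool_rot: [0.707, 0.707, -0.0, -0.0]
ft_force: [-0.6, 0.4, -0.9]
grip_width: 0.0621
grip_force: 15.0
```

```bash
python3 - <<'E'
from rig import robot
import numpy as np
for n in('side','top'):
    p=robot.camera(n);o=robot.get_obs();print(o['position'])
    for t in('blue_tape',):print(n,t,[(np.round(d['xyz'],4),round(d['p'],2)) for d in robot.tip_of(p,t)[:2]])
E
python3 go.py .4445 -.3975 .12 0
```

```text
[ 0.43111215 -0.06835539  0.1099608 ]
side blue_tape [(array([ 0.4322, -0.0675,  0.0839]), 0.89)]
[ 0.4309249  -0.06828333  0.10946927]
top blue_tape []
t 11.2833 pos [ 0.431  -0.0683  0.1095] closing -0.0 q6 -0.41 w 0.0621
SHIFT [-329.2   13.5  -11. ] TURN [-0.2 -0.1 -0. ]
```

Emit:
move_arm(
  series="-329 13 -11 0 0 0; -329 13 -11 0 0 0; -329 13 -11 0 0 0; -329 13 -11 0 0 0; -329 13 -11 0 0 0; -329 13 -11 0 0 0; -329 13 -11 0 0 0; -329 13 -11 0 0 0",
)

```text
time: 11.95
position: [0.4441, -0.3999, 0.1202]
tool_rot: [0.707, 0.707, 0.0, -0.001]
ft_force: [0.2, 0.2, -0.5]
grip_width: 0.0617
grip_force: 15.0
```

Emit:
move_arm(
  series="0 0 0 0 0 0; 0 0 0 0 0 0; 0 0 0 0 0 0",
)

```text
time: 12.2
position: [0.4437, -0.3963, 0.12]
tool_rot: [0.707, 0.707, 0.0, -0.002]
ft_force: [1.0, 0.1, -0.8]
grip_width: 0.0616
grip_force: 15.0
```

```bash
python3 go.py .4445 -.3975 .030 0
```

```text
t 12.2 pos [ 0.4437 -0.3963  0.12  ] closing -0.0 q6 -0.92 w 0.0616
SHIFT [-1.6  1.1 90. ] TURN [-0.1 -0.2 -0. ]
```

Emit:
move_arm(
  series="-1 1 30 0 0 0; -1 1 60 0 0 0; -1 1 80 0 0 0; -1 1 89 0 0 0; -1 1 89 0 0 0; -1 1 89 0 0 0; -1 1 89 0 0 0",
)

```text
time: 12.78
position: [0.4464, -0.3982, 0.0333]
tool_rot: [0.707, 0.707, -0.0, 0.0]
ft_force: [-0.9, -0.6, -0.4]
grip_width: 0.0614
grip_force: 15.0
```

```bash
python3 go.py .4445 -.3975 .030 0;  python3 look.py side .4445 -.3975 50 tape2.png
```

```text
t 12.7833 pos [ 0.4464 -0.3982  0.0333] closing 0.1 q6 -0.92 w 0.0614
SHIFT [ 0.7 -1.9  3.3] TURN [0.  0.  0.1]
```

View pics/tape2.png

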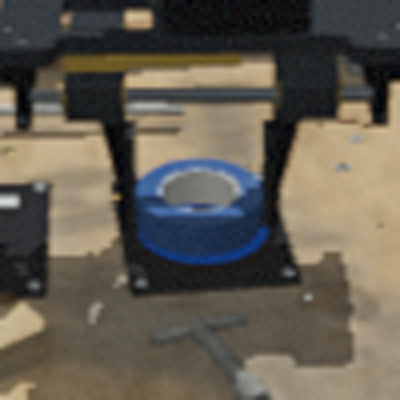

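The roll is just over the blue ring, which peeks out bottom right (265,240): shift −2 mm in tool y, lower 3 mm, release.

Emit:
move_arm(
  series="0 -2 1 0 0 0; 0 -2 3 0 0 0; 0 -2 3 0 0 0; 0 -2 3 0 0 0",
)

```text
time: 13.17
position: [0.4437, -0.3987, 0.0298]
tool_rot: [0.707, 0.707, 0.0, 0.0]
ft_force: [0.6, -0.4, 0.1]
grip_width: 0.0619
grip_force: 15.0
```

Emit:
move_arm(
  series="0 0 0 0 0 0; 0 0 0 0 0 0; 0 0 0 0 0 0; 0 0 0 0 0 0; 0 0 0 0 0 0; 0 0 0 0 0 0",
  jaw=1,
)

```text
time: 13.67
position: [0.4438, -0.3986, 0.0296]
tool_rot: [0.707, 0.707, -0.0, 0.0]
ft_force: [0.5, 0.4, 0.7]
grip_width: 0.0858
grip_force: 0.0
```

Emit:
move_arm(
  series="0 0 -20 0 0 0; 0 0 -50 0 0 0; 0 0 -90 0 0 0; 0 0 -90 0 0 0; 0 0 -90 0 0 0; 0 0 -90 0 0 0",
)

```text
time: 14.17
position: [0.4436, -0.3983, 0.1197]
tool_rot: [0.707, 0.707, -0.0, -0.0]
ft_force: [-0.1, 0.4, -0.3]
grip_width: 0.0871
grip_force: 0.0
```

```bash
python3 - <<'E'
from rig import robot
from h import *
P=[robot.camera(n) for n in('side','top')]
q,e,v=fit(P[:1],'blue_tape',(.4445,-.3975,0,.004),.042,.023);print(q,e)
for p in P:
  for t in('blue_tape','chuck_key','key_bar'):print(t,[(np.round(d['xyz'],4),round(d['p'],2)) for d in robot.tip_of(p,t)[:2]])
E
python3 go.py .4365 -.2812 .12 22
```

```text
[ 0.44411492 -0.39743619  0.04261889  0.00295307] 0.04657016991818752
blue_tape [(array([ 0.445 , -0.3954,  0.0044]), 0.95)]
chuck_key [(array([ 0.4358, -0.2808, -0.0014]), 0.55)]
key_bar [(array([ 0.4476, -0.31  ,  0.0008]), 0.58)]
blue_tape []
chuck_key []
key_bar []
t 14.5667 pos [ 0.4435 -0.3983  0.1188] closing -0.0 q6 -0.92 w 0.0874
SHIFT [117.1  -7.   -1. ] TURN [ -0.   -0.1 -22. ]
```

Emit:
move_arm(
  series="117 -7 -1 0 0 -22; 117 -7 -1 0 0 -22; 117 -7 -1 0 0 -22; 117 -7 -1 0 0 -22; 117 -7 -1 0 0 -22; 117 -7 -1 0 0 -22; 117 -7 -1 0 0 -22; 117 -7 -1 0 0 -22",
  jaw=0.5,
)

```text
time: 15.23
position: [0.4374, -0.2833, 0.1207]
tool_rot: [0.56, 0.829, -0.0, 0.001]
ft_force: [-0.2, 0.0, 0.1]
grip_width: 0.0458
grip_force: 0.0
```

```bash
python3 go.py .4368 -.2820 .0245 22;  python3 look.py side .4368 -.282 50 key1.png
```

```text
t 15.2333 pos [ 0.4374 -0.2833  0.1207] closing 21.9 q6 -1.17 w 0.0458
SHIFT [ 1.6 -0.1 96.2] TURN [ 0.   0.1 -0.1]
```

View pics/key1.png

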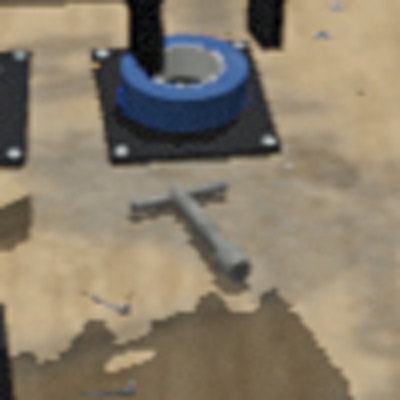

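The roll is centred on its tile; the key lies free with its bar at (180,193) and nose at (238,265). Descend and grip.

Emit:
move_arm(
  series="2 0 30 0 0 0; 2 0 60 0 0 0; 2 0 85 0 0 0; 2 0 96 0 0 0; 2 0 96 0 0 0; 2 0 96 0 0 0",
)

```text
time: 15.78
position: [0.4361, -0.2805, 0.0244]
tool_rot: [0.56, 0.829, -0.0, 0.0]
ft_force: [0.4, -0.3, 0.5]
grip_width: 0.0436
grip_force: 0.0
```

Emit:
move_arm(
  series="0 0 0 0 0 0; 0 0 0 0 0 0; 0 0 0 0 0 0; 0 0 0 0 0 0; 0 0 0 0 0 0; 0 0 0 0 0 0; 0 0 0 0 0 0; 0 0 0 0 0 0",
  jaw=0,
  newtons=25,
)

```text
time: 16.45
position: [0.4361, -0.2797, 0.0247]
tool_rot: [0.559, 0.829, -0.0, 0.0]
ft_force: [0.4, 0.0, 0.2]
grip_width: 0.0083
grip_force: 25.0
```

Emit:
move_arm(
  series="0 0 -20 0 0 0; 0 0 -50 0 0 0; 0 0 -85 0 0 0; 0 0 -85 0 0 0; 0 0 -85 0 0 0; 0 0 -85 0 0 0",
)

```text
time: 16.95
position: [0.4357, -0.2794, 0.1094]
tool_rot: [0.559, 0.829, 0.0, -0.0]
ft_force: [-0.2, -0.0, -0.7]
grip_width: 0.0082
grip_force: 25.0
```

```bash
python3 - <<'E'
from rig import robot
import numpy as np
p=robot.camera('side');o=robot.get_obs();print(o['position'])
for t in('chuck_key','key_bar'):print(t,[(np.round(d['xyz'],4),round(d['p'],2)) for d in robot.tip_of(p,t)[:2]])
E
python3 go.py .564 -.3925 .12 0
```

```text
[ 0.43534241 -0.2790455   0.10873078]
chuck_key [(array([ 0.4338, -0.2808,  0.0848]), 0.71)]
key_bar [(array([ 0.4521, -0.3098,  0.0886]), 0.49)]
t 17.1 pos [ 0.4352 -0.279   0.1083] closing 22.0 q6 -1.17 w 0.0081
SHIFT [-153.5   76.8  -12.3] TURN [-0.1 -0.2 22. ]
```

Emit:
move_arm(
  series="-152 77 -12 0 0 22; -152 77 -12 0 0 22; -152 77 -12 0 0 22; -152 77 -12 0 0 22; -152 77 -12 0 0 22; -152 77 -12 0 0 22; -152 77 -12 0 0 22; -152 77 -12 0 0 22",
)

```text
time: 17.77
position: [0.5624, -0.3897, 0.1198]
tool_rot: [0.707, 0.707, -0.0, -0.003]
ft_force: [0.2, 0.4, -0.8]
grip_width: 0.0079
grip_force: 25.0
```

```bash
python3 go.py .564 -.391 .030 0.7
```

```text
t 17.7667 pos [ 0.5624 -0.3897  0.1198] closing 0.0 q6 -0.77 w 0.0079
SHIFT [-1.6  2.  89.8] TURN [-0.2 -0.2 -0.7]
```

Emit:
move_arm(
  series="-1 2 30 0 0 0; -1 2 60 0 0 0; -1 2 80 0 0 0; -1 2 87 0 0 0; -1 2 87 0 0 0; -1 2 87 0 0 0; -1 2 87 0 0 0",
)

```text
time: 18.35
position: [0.567, -0.3934, 0.0363]
tool_rot: [0.707, 0.707, 0.0, 0.001]
ft_force: [-0.1, -0.1, -0.0]
grip_width: 0.0082
grip_force: 25.0
```

```bash
python3 go.py .564 -.391 .029 0.7;  python3 look.py side .564 -.3925 45 key2.png
```

```text
t 18.35 pos [ 0.567  -0.3934  0.0363] closing 0.0 q6 -0.77 w 0.0082
SHIFT [ 2.4 -3.   7.3] TURN [ 0.1  0.1 -0.7]
```

View pics/key2.png

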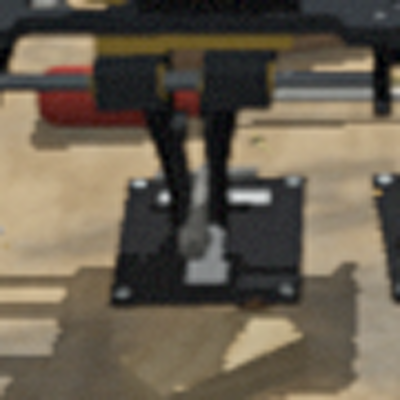

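The key is in line over its T, 7 mm too high and 3 mm too far in +x (left in picture); correct, lower, release.

Emit:
move_arm(
  series="2 -3 2 0 0 -1; 2 -3 5 0 0 -1; 2 -3 7 0 0 -1; 2 -3 7 0 0 -1; 2 -3 7 0 0 -1",
)

```text
time: 18.82
position: [0.5634, -0.3908, 0.0286]
tool_rot: [0.701, 0.713, -0.0, 0.0]
ft_force: [-1.4, 0.9, 5.1]
grip_width: 0.0084
grip_force: 25.0
```

```bash
python3 go.py .564 -.391 .0287 0.7
```

```text
t 18.8167 pos [ 0.5634 -0.3908  0.0286] closing 1.0 q6 -0.79 w 0.0084
SHIFT [-0.2  0.6 -0.1] TURN [0.  0.  0.3]
```

Touching down (5 N).

Emit:
move_arm(
  series="0 0 0 0 0 0; 0 0 0 0 0 0; 0 0 0 0 0 0; 0 0 0 0 0 0",
  jaw=0.4,
)

```text
time: 19.15
position: [0.5634, -0.3908, 0.0273]
tool_rot: [0.701, 0.713, 0.0, -0.0]
ft_force: [-0.9, 0.1, -0.6]
grip_width: 0.027
grip_force: 0.0
```

Emit:
move_arm(
  series="0 0 -20 0 0 0; 0 0 -50 0 0 0; 0 0 -90 0 0 0; 0 0 -110 0 0 0; 0 0 -110 0 0 0; 0 0 -110 0 0 0",
)

```text
time: 19.65
position: [0.5641, -0.3915, 0.1393]
tool_rot: [0.701, 0.713, 0.0, 0.002]
ft_force: [0.2, 0.4, -0.4]
grip_width: 0.0348
grip_force: 0.0
```

```bash
python3 go.py .5637 -.0683 .14 -62.6
python3 - <<'E'
from rig import robot
from h import *
P=robot.camera('side')
for t in('chuck_key','key_bar','dark_block'):print(t,[(np.round(d['xyz'],4),round(d['p'],2)) for d in robot.tip_of(P,t)[:2]])
E
```

```text
t 19.65 pos [ 0.5641 -0.3915  0.1393] closing 1.0 q6 -0.79 w 0.0348
SHIFT [323.2   5.2  -1.5] TURN [ 0.2  0.  63.6]
chuck_key [(array([ 0.5636, -0.3922,  0.0044]), 0.44)]
key_bar [(array([ 0.5636, -0.4247,  0.0099]), 0.68)]
dark_block [(array([ 0.5587, -0.0686,  0.0011]), 0.9)]
```

Key is in place. The drill-press table front comes to x≈0.67, so I transit via x=0.48.

```bash
python3 go.py .48 -.25 .14 -62.6
```

```text
t 19.85 pos [ 0.5624 -0.3899  0.1355] closing 1.0 q6 -0.79 w 0.0347
SHIFT [141.4 -80.   -3.9] TURN [-0.2 -0.1 63.6]
```

Emit:
move_arm(
  series="50 -80 -4 0 0 5; 141 -80 -4 0 0 20; 141 -80 -4 0 0 64; 141 -80 -4 0 0 64; 141 -80 -4 0 0 64; 141 -80 -4 0 0 64; 141 -80 -4 0 0 64; 141 -80 -4 0 0 64",
  jaw=1,
)

```text
time: 20.52
position: [0.4803, -0.2504, 0.1404]
tool_rot: [0.952, 0.305, -0.001, -0.001]
ft_force: [0.3, -0.3, -0.7]
grip_width: 0.0797
grip_force: 0.0
```

Emit:
move_arm(
  series="0 0 0 0 0 0; 0 0 0 0 0 0; 0 0 0 0 0 0",
)

```text
time: 20.77
position: [0.4806, -0.251, 0.1409]
tool_rot: [0.951, 0.309, -0.0, -0.001]
ft_force: [0.1, -0.1, 1.0]
grip_width: 0.0862
grip_force: 0.0
```

```bash
python3 - <<'E'
from rig import robot
from h import *
COL['dark_block']=lambda H,S,V:((H<11)|(H>170))&(S>60)
P=[robot.camera(n) for n in('top','side')]
for i in(0,1):
  q,e,v=fit(P[i:i+1],'dark_block',(.5637,-.0683,-2.66),.044,.022);print(q,e)
  for t in('dark_block','block_tile'):print(t,[(np.round(d['xyz'],4),round(d['p'],2)) for d in robot.tip_of(P[i],t)[:2]])
E
python3 go.py .5637 -.0683 .14 -62.6
```

```text
[ 0.5625 -0.0695 -2.69  ] 1.0
dark_block []
block_tile []
[ 0.56213259 -0.06984941 -2.67833912] 0.10672703751617074
dark_block []
block_tile [(array([ 0.5598, -0.1807, -0.0029]), 0.96)]
t 21.0667 pos [ 0.4809 -0.2513  0.1416] closing -54.1 q6 0.26 w 0.087
SHIFT [174.4 -99.7   1.6] TURN [-0.   0.   8.5]
```

```bash
python3 go.py .563 -.069 .12 -63
```

```text
t 21.0667 pos [ 0.4809 -0.2513  0.1416] closing -54.1 q6 0.26 w 0.087
SHIFT [173.4 -99.5  21.6] TURN [-0.   0.   8.9]
```

Emit:
move_arm(
  series="173 -100 22 0 0 9; 173 -100 22 0 0 9; 173 -100 22 0 0 9; 173 -100 22 0 0 9; 173 -100 22 0 0 9; 173 -100 22 0 0 9; 173 -100 22 0 0 9; 173 -100 22 0 0 9",
)

```text
time: 21.73
position: [0.5624, -0.0689, 0.1196]
tool_rot: [0.972, 0.233, -0.0, 0.0]
ft_force: [1.0, -1.0, -0.0]
grip_width: 0.0865
grip_force: 0.0
```

```bash
python3 go.py .563 -.069 .026 -63; python3 look.py side .563 -.069 60 blk1.png
```

```text
t 21.7333 pos [ 0.5624 -0.0689  0.1196] closing -63.1 q6 0.78 w 0.0865
SHIFT [ 0.5  0.4 93.6] TURN [ 0.   0.  -0.1]
```

View pics/blk1.png

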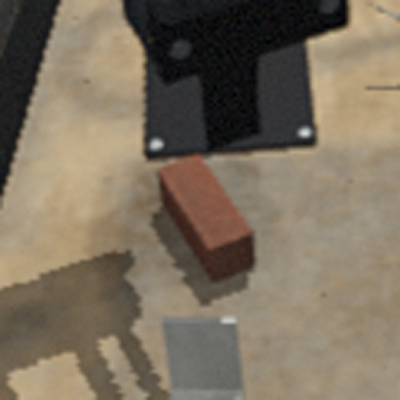

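The block lies free at (205,215), open fingers straddle it lengthwise; the bracket (205,355) is clear by ~30 mm. Descend and grip.

Emit:
move_arm(
  series="0 0 30 0 0 0; 0 0 60 0 0 0; 0 0 85 0 0 0; 0 0 93 0 0 0; 0 0 93 0 0 0; 0 0 93 0 0 0",
)

```text
time: 22.28
position: [0.5626, -0.07, 0.0269]
tool_rot: [0.973, 0.231, 0.0, 0.0]
ft_force: [0.9, 0.1, 1.0]
grip_width: 0.0872
grip_force: 0.0
```

Emit:
move_arm(
  series="0 0 0 0 0 0; 0 0 0 0 0 0; 0 0 0 0 0 0; 0 0 0 0 0 0; 0 0 0 0 0 0; 0 0 0 0 0 0; 0 0 0 0 0 0; 0 0 0 0 0 0",
  jaw=0,
  newtons=20,
)

```text
time: 22.95
position: [0.5629, -0.0688, 0.0273]
tool_rot: [0.973, 0.232, 0.0, 0.0]
ft_force: [0.4, 0.7, 6.2]
grip_width: 0.06
grip_force: 19.9
```

Emit:
move_arm(
  series="0 0 -20 0 0 0; 0 0 -50 0 0 0; 0 0 -85 0 0 0; 0 0 -85 0 0 0; 0 0 -85 0 0 0; 0 0 -85 0 0 0",
)

```text
time: 23.45
position: [0.5619, -0.0686, 0.1112]
tool_rot: [0.973, 0.232, -0.0, -0.0]
ft_force: [-0.6, -0.1, -1.4]
grip_width: 0.0601
grip_force: 19.9
```

```bash
python3 - <<'E'
from rig import robot
import numpy as np
p=robot.camera('side');o=robot.get_obs();print(o['position'])
for t in('dark_block','block_tile'):print(t,[(np.round(d['xyz'],4),round(d['p'],2)) for d in robot.tip_of(p,t)[:2]])
E
python3 go.py .5623 -.174 .12 -83.5
```

```text
[ 0.56143612 -0.06846061  0.11046783]
dark_block [(array([ 0.5565, -0.0663,  0.0865]), 0.48)]
block_tile [(array([ 5.619e-01, -1.781e-01, -4.000e-04]), 0.63), (array([0.4206, 0.0818, 0.0072]), 0.28)]
t 23.6 pos [ 0.5613 -0.0685  0.11  ] closing -63.1 q6 0.78 w 0.0602
SHIFT [-46.9  94.6 -10.1] TURN [-0.1  0.2 20.4]
```

Emit:
move_arm(
  series="-47 95 -10 0 0 20; -47 95 -10 0 0 20; -47 95 -10 0 0 20; -47 95 -10 0 0 20; -47 95 -10 0 0 20; -47 95 -10 0 0 20; -47 95 -10 0 0 20",
)

```text
time: 24.18
position: [0.5626, -0.1733, 0.1206]
tool_rot: [0.998, 0.061, -0.001, -0.001]
ft_force: [-0.4, 0.4, -1.3]
grip_width: 0.0602
grip_force: 19.9
```

```bash
python3 go.py .5625 -.174 .032 -83.5
```

```text
t 24.1833 pos [ 0.5626 -0.1733  0.1206] closing -83.0 q6 0.96 w 0.0602
SHIFT [ 0.   0.9 88.6] TURN [-0.1  0.1  0.5]
```

Emit:
move_arm(
  series="0 1 30 0 0 0; 0 1 60 0 0 0; 0 1 80 0 0 0; 0 1 84 0 0 0; 0 1 84 0 0 0; 0 1 84 0 0 0; 0 1 84 0 0 0",
)

```text
time: 24.77
position: [0.5647, -0.1758, 0.039]
tool_rot: [0.998, 0.06, 0.001, 0.001]
ft_force: [0.4, -0.7, -0.4]
grip_width: 0.06
grip_force: 19.9
```

```bash
python3 go.py .5625 -.174 .031 -83.5; python3 look.py side .563 -.174 50 blk2.png
```

```text
t 24.7667 pos [ 0.5647 -0.1758  0.039 ] closing -83.1 q6 0.96 w 0.06
SHIFT [-2.  -2.1  8. ] TURN [ 0.1 -0.1  0.4]
```

View pics/blk2.png

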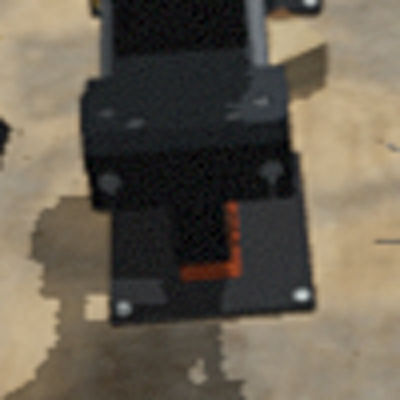

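The brown outline shows at right and below the finger (210,250), agreeing with the computed 2 mm correction. Correct, lower, release.

Emit:
move_arm(
  series="-2 -2 3 0 0 0; -2 -2 6 0 0 0; -2 -2 8 0 0 0; -2 -2 8 0 0 0; -2 -2 8 0 0 0",
)

```text
time: 25.23
position: [0.5614, -0.1739, 0.0312]
tool_rot: [0.998, 0.06, 0.0, 0.0]
ft_force: [-1.4, 0.9, 9.2]
grip_width: 0.0598
grip_force: 19.9
```

Emit:
move_arm(
  series="0 0 0 0 0 0; 0 0 0 0 0 0; 0 0 0 0 0 0; 0 0 0 0 0 0; 0 0 0 0 0 0; 0 0 0 0 0 0",
  jaw=1,
)

```text
time: 25.73
position: [0.5614, -0.1741, 0.0294]
tool_rot: [0.998, 0.06, -0.0, -0.0]
ft_force: [-0.8, 0.3, 0.2]
grip_width: 0.0855
grip_force: 0.0
```

Emit:
move_arm(
  series="0 0 -20 0 0 0; 0 0 -50 0 0 0; 0 0 -90 0 0 0; 0 0 -120 0 0 0; 0 0 -120 0 0 0; 0 0 -120 0 0 0",
)

```text
time: 26.23
position: [0.5626, -0.1747, 0.1516]
tool_rot: [0.998, 0.06, 0.002, 0.001]
ft_force: [-0.3, 1.1, -1.8]
grip_width: 0.0871
grip_force: 0.0
```

```bash
python3 go.py .33 .25 .22 -30
```

```text
t 26.2333 pos [ 0.5626 -0.1747  0.1516] closing -83.1 q6 0.96 w 0.0871
SHIFT [-179.8 -449.3  -70.3] TURN [  0.3  -0.1 -53.1]
```

Emit:
move_arm(
  series="-180 -449 -70 0 0 0; -180 -449 -70 0 0 0; -180 -449 -70 0 0 0; -180 -449 -70 0 0 0; -180 -449 -70 0 0 0; -180 -449 -70 0 0 0; -180 -449 -70 0 0 0; -180 -449 -70 0 0 0",
)

```text
time: 26.9
position: [0.4004, 0.1165, 0.1961]
tool_rot: [0.998, 0.059, -0.002, -0.0]
ft_force: [-0.2, 0.2, 0.6]
grip_width: 0.0868
grip_force: 0.0
```

Emit:
move_arm(
  series="-70 -150 0 0 0 0; -70 -150 0 0 0 0; -70 -150 0 0 0 0; -70 -150 0 0 0 0; -70 -150 0 0 0 0; \n-70 -150 0 0 0 0",
)

```text
time: 27.4
position: [0.3128, 0.2569, 0.1961]
tool_rot: [0.998, 0.063, -0.002, 0.001]
ft_force: [0.8, -0.5, -0.1]
grip_width: 0.087
grip_force: 0.0
```

```bash
cat > fin.py <<'E'
from rig import robot
from h import *
COL['dark_block']=lambda H,S,V:((H<11)|(H>170))&(S>60)
P=[robot.camera(n) for n in('top','side')];print(robot.get_obs()['position'])
for p in P:
  for t in 'chuck_key key_bar blue_tape dark_block tape_measure measure_hook'.split():print(t,[(np.round(d['xyz'],4),round(d['p'],2)) for d in robot.tip_of(p,t)[:2]])
for k,q in {'dark_block':(.562,-.174,.114,.004),'tape_measure':(.421,.041,3.12,.004),'blue_tape':(.4445,-.3975,0,.004)}.items():
  for p in P:
    q1,e,_=fit([p],k,q,.05,.07 if k[0]=='t' else .026);print(k,q1.round(4),round(e,3))
a=P[0]['img'][165:315,160:500];b=P[1]['img'][150:400,230:410]
a=cv2.resize(a,(800,353),interpolation=2);b=cv2.resize(np.rot90(b),(340,245))
o=np.zeros((600,800,3),np.uint8);o[:353]=a;o[353:598,:340]=b
cv2.imwrite('pics/fin.png',o[:,:,::-1])
E
python3 fin.py
```

```text
[0.31524202 0.25537323 0.19647804]
chuck_key [(array([ 0.5608, -0.3944, -0.0018]), 0.71)]
key_bar [(array([ 0.5615, -0.4236,  0.009 ]), 0.59), (array([ 4.20e-01,  4.16e-02, -3.00e-04]), 0.16)]
blue_tape [(array([ 0.4419, -0.397 ,  0.0065]), 0.55)]
dark_block [(array([ 0.562 , -0.1741,  0.0043]), 0.81)]
tape_measure [(array([0.4186, 0.0438, 0.0026]), 0.71), (array([0.4199, 0.0728, 0.0066]), 0.51)]
measure_hook [(array([0.4206, 0.0743, 0.0074]), 0.87)]
chuck_key [(array([ 0.5636, -0.3933,  0.0008]), 0.54)]
key_bar [(array([ 0.5634, -0.4236,  0.0072]), 0.43)]
blue_tape [(array([ 0.4445, -0.3988,  0.0015]), 0.83)]
dark_block [(array([ 0.5564, -0.1727,  0.0066]), 0.65)]
tape_measure [(array([0.4247, 0.0402, 0.0017]), 0.89), (array([0.4206, 0.081 , 0.0056]), 0.32)]
measure_hook [(array([0.4228, 0.0784, 0.0074]), 0.64)]
dark_block [ 0.5596 -0.1748  0.1521  0.0145] 0.109
dark_block [ 0.5615 -0.173   0.0783  0.0032] 0.095
tape_measure [ 0.4274  0.0455  3.0492 -0.0327] 0.12
tape_measure [4.1960e-01 4.0400e-02 3.0945e+00 1.6000e-03] 0.083
blue_tape [ 0.445  -0.3981 -0.0795  0.0056] 0.061
blue_tape [ 0.4437 -0.3979  0.0042  0.0027] 0.048
```

View pics/fin.png

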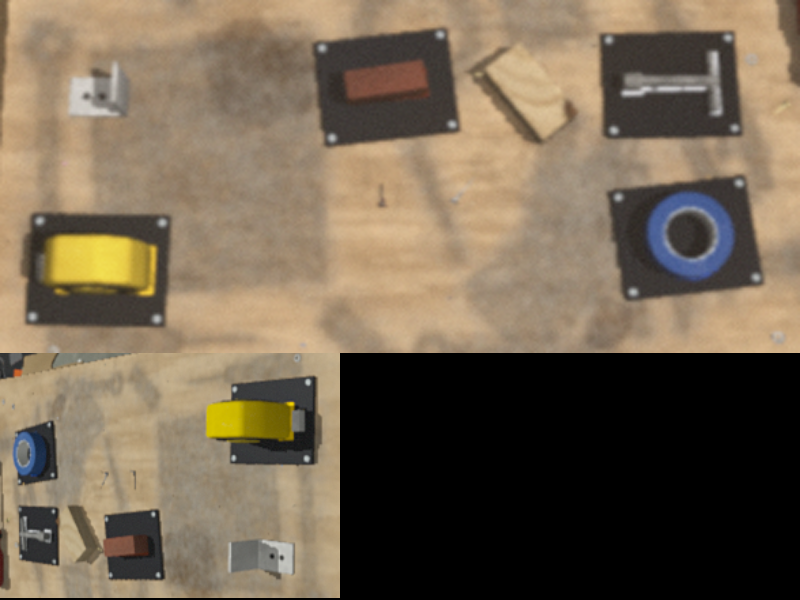

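All four lie on their outlines: key at (670,83) with the bar on the painted bar end, roll at (690,235), block at (385,80), and the measure upright with its hook over the tab. All are within about 3 mm, so I am handing in.

```bash
python3 -c "
from rig import robot
print(robot.hand_in())"
```

```text
the job is handed in; nothing more can be done
None
```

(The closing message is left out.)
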